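Close the kettle lid, choose the temperature and start it

ROBOT

A 6-joint arm with a two-finger parallel gripper is mounted at the origin on the work surface. World frame = base frame: x ahead of the robot, y to its left, z up, the work surface at z = 0. Lengths are in m, angles in degrees, forces in N, time in s.
With the tool pointing down it reaches from about 0.4 to 0.825 m from the base axis. Payload 7 kg.
Tool frame: the origin (TCP) lies at the centre of the arm's flange, where the gripper is bolted on; the fingertips stand 178 mm ahead of it and the grasp point (between the pads) lies 159 mm ahead of it; z points along the fingers, y is the line along which they close (so a half turn about z gives the same grasp; the last joint's range is limited). The gripper opens to 88 mm and grips with 3 to 60 N. Pads are 19 mm wide; open, the fingers measure 130 mm over their backs; the gripper's body (78 mm by 193 mm) begins 47 mm behind the grasp point.
Start: joints at [92.939, 20.546, 0.682, 0, -70.136, -16.507], TCP at [0.158, 0.656, 0.405] pointing down, gripper open.
Joint ranges: [-176.03, 176.03], [-82.01, 121.73], [-58.28, 71.71], [-173.87, 95.51], [-174.79, -0.11], [-173.66, 173.66]. Speed limits (degrees/s): [136.94, 136.94, 172.46, 180, 180, 180].

INTERFACE

Orientations are given as [roll, pitch, yaw] about the fixed x, y, z axes, in that order (R = Rz(yaw) Ry(pitch) Rx(roll)).
In Python, from plant import telemetry, snapshot, workorder, nets gives the robot as it stands.
- The arm moves only by the shell command python3 -m creep 'ROWS'. ROWS is JSON, a list that holds one entry, the list of rows, each a list of 5 numbers: the shift along the tool's x, y, z normalised to -1 to 1, where 1 is 0.2 m, then the turn about the tool's z normalised to -1 to 1, where 1 is pi/2 rad, then the opening, from 0 (shut) to 1 (fully open). In form: [[[x, y, z, spin, hand], ...]]. A call has 1 to 8 rows; each row shifts and turns the commanded pose from where the row before left it, along the tool's axes as they then stand; what a row does not reach is not made up. A row lasts 1/12 s, in which the tool goes at most 41.7 mm and 7.16 degrees, less where a joint would pass 70% of its speed; a pose out of reach is approached as far as the arm can. A call with a number of a shift or a turn outside -1 to 1 is refused whole. A call with a gripper value outside its range is refused whole. The fingers move at their own pace and stop on an object; the grip force is fixed at half the most. Time passes only in rows, so rows that do not move let the fingers close. It gives the time, the measured TCP pose, the force, the opening and the grip force at its end, in the units of the state.
- telemetry.get_obs(): the state, without advancing time (a new reading comes with each control period).
- snapshot(name): name is "side" or "top"; returns a dict with "frame" (400x640x3 uint8, red, green, blue), "fx", "fy", "cx", "cy" (pixels), "k1" (the pictures are not rectified: a ray, as slopes to the right and down, at radius r is drawn at 1 + k1 r^2 times it, then the intrinsics apply), "rvec" (rotation vector, rad) and "tvec" (3), from world to camera coordinates, as OpenCV has them. Camera axes: x right, y down, z forward; pixel columns grow to the right and rows downward; lengths in m; the calibration is good to about 2 mm. A picture is of the moment at which its call begins. There is no depth.
- workorder.close_job(): hands the job in; it is judged then, once.
Trained networks look in a picture, given as the dict that the camera call returned (one of the last four; its "shot" number tells which), for a name from the list of things; names that differ only in an ending like _2 or _b are one class to them, and where a whole thing is asked for, a point or a joint stands for the part that bears it (a point fixed in the world has none). Each returns a list of dicts, best first, with "confidence" (0 to 1); they miss things now and then, are a little off and sometimes report something else, mostly with a low value. They report only what shows in the picture. A call takes as long as a camera call.
- nets.find_in(picture, query): "uv" ([column, row] in pixels, amid what is visible of it).
- nets.masks_of(picture, query): "region" (400x640 bool, what is visible of it) and "uv" ([column, row] in pixels, amid what is visible of it).
- nets.landmark_of(picture, query): "uv" ([column, row] in pixels: a listed point, or the origin of a listed thing).
The state is a dict: "clock": time; "joint_pos": joint angles; "qvel": joint speeds; "tau": joint torques, N m; "tool_pos": TCP position; "orientation": TCP orientation; "force": force on the tool from outside, world axes, zero at the start; "moment": the same for the moment, N m; "opening": finger opening in m; "gripper_force": force on a finger pad.
Only numpy, scipy, OpenCV 4.12 (cv2) and the standard library are available. Lean on these libraries where they do the work, as an engineer would, in place of code of your own. Each camera call takes 0.05 s, during which the arm holds its last target. There are 200 camera calls.

TASK

The kettle has just been filled: with closed fingertips push its open lid fully shut, then on the key panel of its base press in the middle one of the three oblong temperature keys, and last press in the round start button. Press no other key, and no key while the lid is open. Pick nothing up: the kettle stays standing on its base, and the mug, the tin and the teaspoon stay where they are.

Things in the scene. Friction and masses are not known exactly. Their poses are not given: they have to be found in the camera images.
- kettle_base: Black kettle base fixed to the counter, slab x -85 to +85, y -190 to +85, 20 mm high. Origin on the counter under the middle of the round plate where the kettle stands; z up. Key panel at negative y: one row of aluminium keys along x at y = -150: three oblong keys at x = -54, -16, +22, then the round start button at x = +60 (mm).
- socket (a point): Centre of the foot of the grey counter socket block behind the base, 60 mm (base x) by 130 mm (base y), 40 mm high, 66 mm with the plug in it; fixed 200 mm from the kettle base's origin along its x.
- kettle: Loose steel jug kettle, 190 mm high to the rim, 142 mm wide at the bottom, 110 mm at the rim, about 1.2 kg, on the round plate over a connector peg (5 mm play, any heading). Origin at the centre of its underside, 20 mm above the counter; x points from handle to spout, z up. Black handle loop reaches x = -125 mm, 20 mm thick, top at z = 182 mm; spout reaches x = +80 mm.
- lid (a joint): Angle of the kettle lid in rad: 0 shut flat on the rim, grows as it opens upward, stops at 1.5. Stiff hinge: it stays at whatever angle it is left and turns with about 1 N pushed at its free edge; no catch or spring.
- lid_hinge (a point): Axis of the lid's hinge, on the handle side of the rim, at (-0.057, 0, 0.194) of the kettle; the hinge axis runs along the kettle's y. Its axes are the kettle's.
- lid_front (a point): Point on the outer (upper) face of the black round lid near its free edge, 95 mm from the hinge along the lid and 8 mm out from the hinge axis; x points from hinge to free edge, z out of the outer face (up when shut). Lid 108 mm across, 12 mm thick, free edge with thumb tab 119 mm from the hinge. Shut, its outer face is 222 mm above the counter.
- key_near_top (a point): aluminium key on the kettle base, an oblong 22 mm along the base's x by 18 mm; this point is the centre of its top face (27 mm above the counter, 7 mm above the panel). First of the row, at the base's -x end.
- key_mid_top (a point): aluminium key on the kettle base, an oblong 22 mm along the base's x by 18 mm; this point is the centre of its top face (27 mm above the counter, 7 mm above the panel). Second of the row, the middle one of the three oblong keys.
- key_far_top (a point): aluminium key on the kettle base, an oblong 22 mm along the base's x by 18 mm; this point is the centre of its top face (27 mm above the counter, 7 mm above the panel). Third of the row, next to the round button.
- key_start_top (a point): Round aluminium start button, 29 mm across, last of the row at the base's +x end; this point is the centre of its top face (27 mm above the counter).
- key_near (a joint): Key nearest the base's -x end: travel in m: 0 up, 0.004 fully pressed in; sprung, needs about 1.2 N to start moving and 4 N to bottom, and springs back when let go
- key_mid (a joint): Middle oblong key: travel in m: 0 up, 0.004 fully pressed in; sprung, needs about 1.2 N to start moving and 4 N to bottom, and springs back when let go
- key_far (a joint): Third oblong key: travel in m: 0 up, 0.004 fully pressed in; sprung, needs about 1.2 N to start moving and 4 N to bottom, and springs back when let go
- key_start (a joint): Round start button: travel in m: 0 up, 0.004 fully pressed in; sprung, needs about 1.2 N to start moving and 4 N to bottom, and springs back when let go
- mug: White mug, loose, 82 mm across, 95 mm high, handle at its +y. Origin at the centre of its underside.
- tea_tin: Grey tea tin with a steel cap, loose, 72 mm across, 105 mm high. Origin at the centre of its underside.
- teaspoon: Steel teaspoon, loose, 140 mm long, lying on the counter along its own x. Origin at the middle of its underside.
- toaster: White two-slot toaster fixed on the counter, 300 mm (x) by 165 mm (y) by 191 mm high, lever at its -x end. Origin at the centre of its underside.

How it is judged:
By the outcome, as a careful person would: the job done as asked, in the order asked, and still so for the second after the job is handed in, with the robot touching nothing.
It also fails if it takes over 48 s, if anything falls off the work surface, if the arm or the gripper's body presses on something with over 40 N, if the wrist force passes 120 N, or if a joint passes its speed limit or range.

## Working session

There is one attempt and no reset: what is moved stays moved. The work goes in short steps, Python scripts to look and compute and a shell command to move; the robot and the scene stay as the last step left them, time stands still between calls to the robot, and variables do not carry over. Pictures are saved under pics/ and viewed, at most 10 in all, crops included, and the job is handed in when it is done.

```bash
mkdir -p pics; cat > h.py <<'E'
import numpy as np, cv2
from scipy.optimize import least_squares
from scipy.spatial.transform import Rotation as R
from plant import telemetry, snapshot, workorder, nets
def ray(p,uv):
    K=np.array([[p["fx"],0,p["cx"]],[0,p["fy"],p["cy"]],[0,0,1.]])
    n=cv2.undistortPoints(np.array([[uv]],float),K,np.array([p["k1"],0,0,0,0.]))[0,0]
    Rm=cv2.Rodrigues(np.array(p["rvec"],float))[0]
    return -Rm.T@np.array(p["tvec"],float).ravel(), Rm.T@np.array([n[0],n[1],1])
def atz(p,uv,z):
    c,d=ray(p,uv); return c+d*(z-c[2])/d[2]
def proj(p,X):
    K=np.array([[p["fx"],0,p["cx"]],[0,p["fy"],p["cy"]],[0,0,1.]])
    return cv2.projectPoints(np.array(X,float).reshape(-1,3),np.array(p["rvec"],float),np.array(p["tvec"],float),K,np.array([p["k1"],0,0,0,0.]))[0].reshape(-1,2)
def tri(p1,u1,p2,u2):
    (a,d),(b,e)=ray(p1,u1),ray(p2,u2)
    s=np.linalg.lstsq(np.c_[d,-e],b-a,rcond=None)[0]
    x,y=a+d*s[0],b+e*s[1]; return (x+y)/2,np.linalg.norm(x-y)
def save(p,n): cv2.imwrite("pics/"+n,p["frame"][:,:,::-1])
E
python3 - <<'E'
from h import *
np.set_printoptions(precision=4,suppress=True)
o=telemetry.get_obs();print({k:np.round(o[k],3) for k in('clock','tool_pos','orientation','opening','force')})
P={n:snapshot(n) for n in("side","top")}
for n in P: save(P[n],n+"0.png"); print(n,"cam",ray(P[n],(320,200))[0])
zs=dict(kettle_base=0,socket=0,key_near_top=.027,key_mid_top=.027,key_far_top=.027,key_start_top=.027,kettle=.02,lid_hinge=.214,mug=0,tea_tin=0,teaspoon=0,toaster=0,lid_front=None)
for q,z in zs.items():
    u={}
    for n in P:
        r=nets.landmark_of(P[n],q)
        if r: u[n]=r[0]["uv"]; print(q,n,np.round(r[0]["uv"],1),round(r[0]["confidence"],2), atz(P[n],u[n],z) if z is not None else '')
    if len(u)==2: print('   tri',*tri(P["side"],u["side"],P["top"],u["top"]))
E
```

```text
{'clock': np.float64(0.0), 'tool_pos': array([0.158, 0.656, 0.404]), 'orientation': array([179.903,  -0.009, -13.575]), 'opening': np.float64(0.088), 'force': array([ 0.02 , -0.101,  0.468])}
side cam [ 0.2113 -0.7745  0.9457]
top cam [ 0.3801 -0.0302  1.4689]
kettle_base side [300.3 209.3] 0.66 [0.5884 0.0797 0.    ]
kettle_base top [285.  214.8] 0.72 [0.5778 0.0842 0.    ]
   tri [ 0.5835  0.0827 -0.0019] 0.011328036440771334
socket side [341.6 185.9] 0.6 [ 0.7799  0.112  -0.    ]
key_near_top side [314.5 237.8] 0.47 [ 0.559  -0.0815  0.027 ]
key_near_top top [325.7 212.3] 0.58 [ 0.5814 -0.0771  0.027 ]
   tri [ 0.5734 -0.0746  0.0155] 0.019993385560179346
key_mid_top side [322.3 232.9] 0.52 [ 0.5908 -0.076   0.027 ]
key_mid_top top [326.8 209.7] 0.58 [ 0.5916 -0.0817  0.027 ]
   tri [ 0.5895 -0.081   0.0333] 0.002616257233648606
key_far_top side [334.1 225. ] 0.56 [ 0.6414 -0.0655  0.027 ]
key_far_top top [435.6 211.9] 0.71 [ 0.5753 -0.5125  0.027 ]
   tri [ 0.4916 -0.3705  0.4176] 0.06387423850924566
key_start_top side [324.  232.8] 0.57 [ 0.5957 -0.0783  0.027 ]
key_start_top to
[... 176 characters left out ...]
40.8] 0.67 [0.6135 0.1976 0.214 ]
lid_hinge top [285.8 217.4] 0.59 [0.5401 0.0648 0.214 ]
   tri [0.5388 0.0522 0.3254] 0.027053987493206127
mug side [265.4 160.2] 0.56 [0.5921 0.4044 0.    ]
mug top [201.3 211.4] 0.58 [0.5967 0.4203 0.    ]
   tri [ 0.599   0.4255 -0.017 ] 0.00034680105400778174
tea_tin side [233.5 177.3] 0.78 [0.4407 0.368  0.    ]
teaspoon side [318.5 314.5] 0.82 [ 0.4463 -0.3105 -0.    ]
teaspoon top [387.7 245.7] 0.68 [ 0.4479 -0.32    0.    ]
   tri [ 0.4453 -0.317   0.0121] 0.004201080127861154
toaster top [436.3 211.8] 0.69 [ 0.5793 -0.5244  0.    ]
lid_front side [291.6 140.9] 0.67 
lid_front top [281.5 209.4] 0.92 
   tri [0.5624 0.0684 0.3077] 0.018023376436726905
```

```bash
python3 - <<'E'
import cv2
s=cv2.imread("pics/side0.png");t=cv2.imread("pics/top0.png")
a=cv2.resize(s[100:260,230:390],(400,400),interpolation=3);b=cv2.resize(t[130:290,220:380],(400,400),interpolation=3)
cv2.imwrite("pics/c0.png",cv2.hconcat([a,b]))
E
```

```text
(no output)
```

View pics/side0.png

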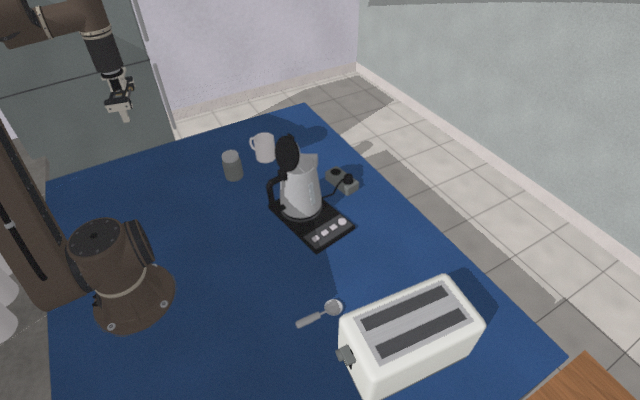

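View pics/c0.png

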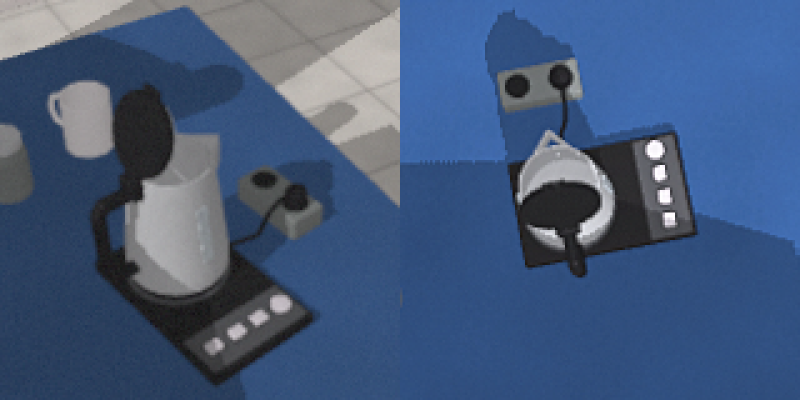

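The base, keys (start at about (342,221) side / (322,190) top, near at (315,238) / (328,218)) and a steeply open lid are visible; the spout points away from the robot. Next I fit the poses.

```bash
cat > fit.py <<'E'
from h import *
np.set_printoptions(precision=4,suppress=True)
P={n:snapshot(n) for n in("side","top")}
seed=dict(top=[(327.6,217.6),(325.6,208.4),(323.6,198.8),(322,189.6)],side=[(315.2,238),(324.4,232.4),(333.2,226.8),(342,221.2)])
U={}
for n in P:
    g=P[n]["frame"].astype(float).min(2); U[n]=[]
    for c,r in seed[n]:
        c0,r0=int(round(c)),int(round(r)); w=g[r0-4:r0+5,c0-4:c0+5]; yy,xx=np.mgrid[r0-4:r0+5,c0-4:c0+5]
        d=np.hypot(xx-c,yy-r)<4.6; m=np.clip(w-(w.min()+.5*(w.max()-w.min())),0,None)*d
        U[n].append((np.sum(m*xx)/m.sum(),np.sum(m*yy)/m.sum()))
    print(n,np.round(U[n],1).tolist())
K=np.array([[-.054,-.15,.027],[-.016,-.15,.027],[.022,-.15,.027],[.06,-.15,.027]])
def T(v,X): return R.from_euler('z',v[2]).apply(X)+[v[0],v[1],0]
for use in(["side"],["top"],["side","top"]):
    f=lambda v:np.concatenate([(proj(P[n],T(v,K))-U[n]).ravel() for n in use])
    s=least_squares(f,[.585,.08,.2]); print(use,s.x[:2],np.degrees(s.x[2]),"res",np.round(s.fun,1))
b=s.x; np.save("base.npy",b); print("keys",T(b,K).round(4).tolist())
# lid / kettle heading: fit heading & lid angle to the black silhouette masks
for n in P:
    for q in("lid_front","kettle"):
        r=nets.masks_of(P[n],q)
        if r:
            m=r[0]["region"]; ys,xs=np.nonzero(m); print(n,q,round(r[0]["confidence"],2),m.sum(),xs.min(),xs.max(),ys.min(),ys.max())
            np.save(f"m_{n}_{q}.npy",m)
c=b[:2]
h=atz(P["top"],(291,238.5),.19)[:2]; sp=atz(P["top"],(280,183),.2)[:2]
print("handle hdg",np.degrees(np.arctan2(*(c-h)[::-1])),np.linalg.norm(c-h),"spout",np.degrees(np.arctan2(*(sp-c)[::-1])),np.linalg.norm(sp-c),"h->s",np.degrees(np.arctan2(*(sp-h)[::-1])))
def lidpts(hd,a):
    t=np.linspace(0,2*np.pi,40); X=[]
    for zz in(-.004,.008):
        for r in t:
            x=.057+.054*np.cos(r)+.004;y=.054*np.sin(r); X.append([x*np.cos(a)-zz*np.sin(a),y,x*np.sin(a)+zz*np.cos(a)])
    X=np.array(X)+[-.057,0,.214]
    return R.from_euler('z',hd).apply(X)+[c[0],c[1],0]
best=[]
for hd in np.radians(np.arange(-20,41,4)):
  for a in np.arange(.6,1.51,.05):
    X=lidpts(hd,a); s=[]
    for n in P:
        try:m=np.load(f"m_{n}_lid_front.npy")
        except Exception: continue
        z=np.zeros((400,640),np.uint8); cv2.fillConvexPoly(z,cv2.convexHull(np.round(proj(P[n],X)).astype(np.int32)),1)
        s.append((z.astype(bool)&m).sum()/(z.astype(bool)|m).sum())
    best.append((round(float(np.mean(s)),3),round(float(np.degrees(hd))),round(float(a),2)))
print(sorted(best)[::-1][:6])
E
python3 fit.py
```

```text
side [[316.2, 237.5], [324.1, 232.3], [332.9, 226.7], [341.6, 221.1]]
top [[327.4, 216.7], [325.5, 208.0], [323.5, 198.6], [321.6, 189.4]]
['side'] [0.5848 0.0734] 11.219765841385794 res [-0.7  0.6  0.3 -0.1  0.3 -0.2  0.1 -0.3]
['top'] [0.5871 0.0737] 10.696946122289166 res [ 0.1  0.5  0.  -0.2 -0.  -0.1 -0.1 -0.2]
['side', 'top'] [0.5859 0.0736] 10.97151555487614 res [-0.6  0.5  0.4 -0.2  0.4 -0.3  0.2 -0.3  0.1  0.7  0.  -0.1 -0.  -0.
 -0.2 -0. ]
keys [[0.5614, -0.0839, 0.027], [0.5987, -0.0767, 0.027], [0.636, -0.0695, 0.027], [0.6733, -0.0622, 0.027]]
side lid_front 0.94 702 276 299 135 172
side kettle 0.76 3149 266 320 134 219
top lid_front 0.63 498 269 300 201 221
top kettle 0.88 1406 266 305 182 240
handle hdg 11.94391509438902 0.11847412064851445 spout 8.96302585036842 0.07819000573666958 h->s 10.758834859756472
[(0.835, 8, 1.2), (0.828, 8, 1.15), (0.82, 12, 1.2), (0.819, 4, 1.15), (0.816, 4, 1.1), (0.807, 16, 1.2)]
```

```bash
cat > go.py <<'E'
import sys
from h import *
# usage: go.py x y z(tip) -> delta in tool axes normalised
o=telemetry.get_obs(); t=np.array(o["tool_pos"]); Rt=R.from_euler('xyz',o["orientation"],degrees=True)
d=np.array([float(a) for a in sys.argv[1:4]])+[0,0,.178]-t
print("t",round(o["clock"],2),"tip",np.round(t-[0,0,.178],4),"rpy",np.round(o["orientation"],2),"F",np.round(o["force"],1),"op",round(o["opening"],4),"norm",np.round(Rt.inv().apply(d)/.2,4))
E
python3 -m creep '[[[0,0,-0.04,0.078,0],[0,0,-0.04,0.078,0],[0,0,-0.04,0.078,0],[0,0,-0.04,0.078,0],[0,0,-0.04,0.078,0],[0,0,-0.04,0.078,0],[0,0,-0.04,0.078,0],[0,0,-0.04,0.078,0]]]'
python3 -m creep '[[[0,0,0,0.05,0],[0,0,0,0.053,0],[0,0,0,0,0],[0,0,0,0,0]]]'; python3 go.py .476 .053 .292
```

```text
clock: 2.37
tool_pos: [0.1583, 0.6561, 0.4691]
orientation: [180.0, 0.0, -70.1]
force: [-0.1, -0.1, 0.1]
opening: 0.0401
gripper_force: 0.0
clock: 2.7
tool_pos: [0.1583, 0.6561, 0.4686]
orientation: [180.0, -0.0, -78.8]
force: [0.0, -0.4, 0.9]
opening: 0.013
gripper_force: 0.0
t 2.7 tip [0.1583 0.6561 0.2906] rpy [ 1.800e+02 -1.000e-02 -7.885e+01] F [ 0.  -0.4  0.9] op 0.013 norm [ 3.2658 -0.9751 -0.0067]
```

```bash
python3 -m creep '[[[0.163,-0.0488,0,0,0],[0.163,-0.0488,0,0,0],[0.163,-0.0488,0,0,0],[0.163,-0.0488,0,0,0],[0.163,-0.0488,0,0,0],[0.163,-0.0488,0,0,0],[0.163,-0.0488,0,0,0],[0.163,-0.0488,0,0,0]]]'
python3 -m creep '[[[0.163,-0.0488,0,0,0],[0.163,-0.0488,0,0,0],[0.163,-0.0488,0,0,0],[0.163,-0.0488,0,0,0],[0.163,-0.0488,0,0,0],[0.163,-0.0488,0,0,0],[0.163,-0.0488,0,0,0],[0,0,0,0,0]]]'; python3 go.py .476 .053 .292
```

```text
clock: 3.37
tool_pos: [0.2852, 0.4134, 0.4688]
orientation: [-180.0, 0.0, -78.8]
force: [0.8, 0.4, 1.0]
opening: 0.0008
gripper_force: 0.0
clock: 4.03
tool_pos: [0.3966, 0.2001, 0.469]
orientation: [-180.0, -0.0, -79.0]
force: [-0.2, -0.5, -0.3]
opening: 0.0003
gripper_force: 0.0
t 4.03 tip [0.3966 0.2001 0.291 ] rpy [-1.7998e+02 -3.0000e-02 -7.9010e+01] F [-0.2 -0.5 -0.3] op 0.0003 norm [ 0.7978 -0.2496 -0.0047]
```

```bash
python3 -m creep '[[[0.133,-0.0416,0,0,0],[0.133,-0.0416,0,0,0],[0.133,-0.0416,0,0,0],[0.133,-0.0416,0,0,0],[0.133,-0.0416,0,0,0],[0.133,-0.0416,-0.004,0,0],[0,0,0,0,0],[0,0,0,0,0]]]'; python3 go.py .476 .053 .292
python3 - <<'E'
from h import *
s,t=snapshot("side"),snapshot("top")
a=cv2.resize(s["frame"][60:220,220:380],(400,400),interpolation=3);b=cv2.resize(t["frame"][130:290,220:380],(400,400),interpolation=3)
cv2.imwrite("pics/c1.png",cv2.hconcat([a,b])[:,:,::-1])
E
```

```text
clock: 4.7
tool_pos: [0.4752, 0.056, 0.4692]
orientation: [180.0, -0.0, -79.0]
force: [0.1, 0.0, 1.0]
opening: 0.0005
gripper_force: 0.0
t 4.7 tip [0.4752 0.056  0.2912] rpy [ 1.7997e+02 -1.0000e-02 -7.9030e+01] F [0.1 0.  1. ] op 0.0005 norm [ 0.0153 -0.001  -0.004 ]
```

View pics/c1.png

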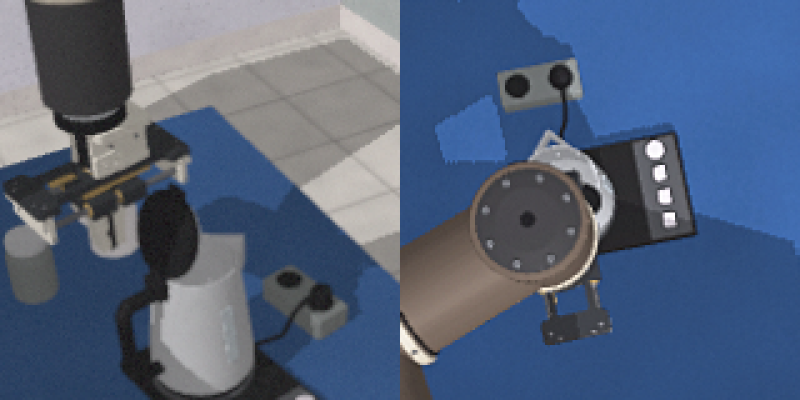

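```bash
python3 -m creep '[[[0.005,-0.06,0,0,0],[0.005,-0.06,0,0,0],[0.005,-0.06,0,0,0],[0,-0.06,0,0,0],[0,-0.06,0,0,0],[0,-0.06,0.02,0,0],[0,-0.06,0.03,0,0],[0,0,0,0,0]]]'; python3 go.py .586 .0736 .222
python3 -m creep '[[[0,-0.03,0.03,0,0],[0,-0.03,0.03,0,0],[0,-0.03,0.03,0,0],[0,-0.02,0.03,0,0],[0,-0.02,0.03,0,0],[0,0,0,0,0],[0,0,0,0,0]]]'; python3 go.py .592 .0746 .222
```

```text
clock: 5.47
tool_pos: [0.5599, 0.0706, 0.4571]
orientation: [179.8, -0.0, -79.0]
force: [-0.4, -1.4, -0.4]
opening: 0.0007
gripper_force: 0.0
t 5.47 tip [0.5599 0.0706 0.2791] rpy [ 1.7985e+02 -3.0000e-02 -7.9010e+01] F [-0.4 -1.4 -0.4] op 0.0007 norm [ 0.0102 -0.1316  0.285 ]
clock: 6.05
tool_pos: [0.5833, 0.0749, 0.4287]
orientation: [179.9, -0.0, -79.0]
force: [-0.3, -0.8, -0.0]
opening: 0.0007
gripper_force: 0.0
t 6.05 tip [0.5833 0.0749 0.2507] rpy [ 1.7992e+02 -1.0000e-02 -7.9010e+01] F [-0.3 -0.8 -0. ] op 0.0007 norm [ 0.0099 -0.0424  0.1436]
```

```bash
python3 -m creep '[[[0.002,-0.03,0.02,0,0],[0.002,-0.03,0.02,0,0],[0.002,-0.03,0.02,0,0],[0.002,-0.03,0.02,0,0],[0,0,0.02,0,0],[0,0,0.02,0,0],[0,0,0,0,0],[0,0,0,0,0]]]'; python3 go.py .608 .078 .2205
python3 - <<'E'
from h import *
s=snapshot("side")
cv2.imwrite("pics/c2.png",cv2.resize(s["frame"][80:240,220:380],(560,560),interpolation=3)[:,:,::-1])
E
```

```text
clock: 6.72
tool_pos: [0.6071, 0.0779, 0.4051]
orientation: [180.0, -0.0, -79.0]
force: [0.5, -0.1, 0.8]
opening: 0.0007
gripper_force: 0.0
t 6.72 tip [0.6071 0.0779 0.2271] rpy [ 1.7995e+02 -1.0000e-02 -7.9000e+01] F [ 0.5 -0.1  0.8] op 0.0007 norm [ 0.0005 -0.0046  0.0328]
```

View pics/c2.png

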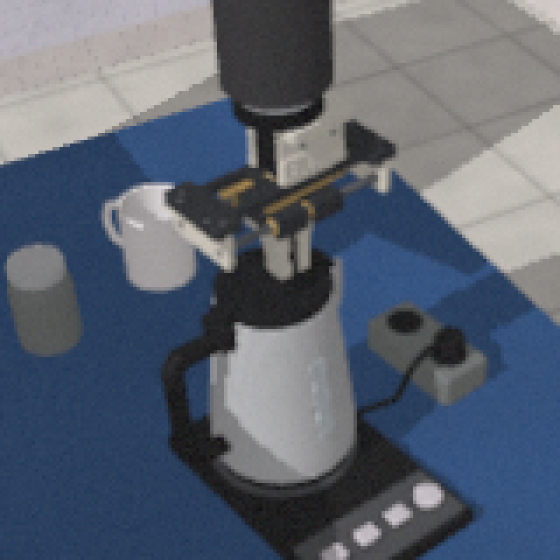

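The lid is nearly flat under the fingertips (at about (290,275) in the crop). I press it down until I get a firm force.

```bash
python3 -m creep '[[[0,0,0.015,0,0],[0,0,0.01,0,0],[0,0,0.01,0,0],[0,0,0.005,0,0],[0,0,0,0,0]]]'; python3 go.py .608 .078 .22
```

```text
clock: 7.18
tool_pos: [0.6071, 0.078, 0.4001]
orientation: [-179.9, -0.0, -79.0]
force: [-5.5, 0.8, 14.9]
opening: 0.0001
gripper_force: 7.4
t 7.18 tip [0.6071 0.078  0.2221] rpy [-1.7986e+02 -1.0000e-02 -7.8950e+01] F [-5.5  0.8 14.9] op 0.0001 norm [ 0.0009 -0.0045  0.0106]
```

```bash
python3 -m creep '[[[0,0,-0.05,0,0],[0,0,-0.1,0,0],[0,0,-0.1,0,0],[0.13,0,0,0,0],[0.15,0,0,0,0],[0.15,0,0,0,0],[0.15,0,0,0,0],[0.15,0,0,0,0]]]'; python3 - <<'E'
from h import *
s,t=snapshot("side"),snapshot("top")
a=cv2.resize(s["frame"][80:240,220:380],(400,400),interpolation=3);b=cv2.resize(t["frame"][130:290,220:380],(400,400),interpolation=3)
cv2.imwrite("pics/c3.png",cv2.hconcat([a,b])[:,:,::-1])
E
python3 go.py .5987 -.0767 .06
```

```text
clock: 7.85
tool_pos: [0.6351, -0.0666, 0.4478]
orientation: [-180.0, 0.0, -79.0]
force: [0.4, 0.8, 0.6]
opening: 0.0004
gripper_force: 0.0
t 7.95 tip [ 0.6354 -0.0688  0.2692] rpy [ 1.7995e+02 -3.0000e-02 -7.9190e+01] F [-0.5  0.6  0.2] op 0.0003 norm [0.0039 0.1868 1.0461]
```

View pics/c3.png

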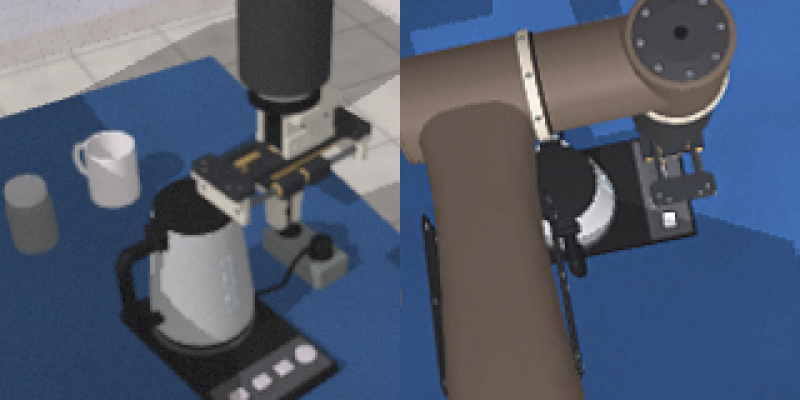

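The lid lies flat on the rim and the keys are clear. Next I move over the middle key and descend.

```bash
python3 -m creep '[[[0.004,0.09,0,0,0],[0,0.097,0.05,0,0],[0,0,0.18,0,0],[0,0,0.19,0,0],[0,0,0.19,0,0],[0,0,0.19,0,0],[0,0,0.15,0,0],[0,0,0,0,0]]]'; python3 -m creep '[[[0,0,0.08,0,0],[0,0,0,0,0],[0,0,0,0,0]]]'; python3 go.py .5987 -.0767 .035
python3 - <<'E'
from h import *
s=snapshot("side");b=np.load("base.npy")
o=np.array(telemetry.get_obs()["tool_pos"]);print(proj(s,o-[0,0,.178]),proj(s,[.5987,-.0767,.027]))
cv2.imwrite("pics/c4.png",cv2.resize(s["frame"][190:260,280:360],(800,600),interpolation=3)[:,:,::-1])
E
```

```text
clock: 8.62
tool_pos: [0.596, -0.0731, 0.2513]
orientation: [179.4, 0.1, -79.1]
force: [-1.5, -0.2, -0.7]
opening: 0.0001
gripper_force: 0.0
clock: 8.87
tool_pos: [0.599, -0.073, 0.2426]
orientation: [-180.0, -0.0, -79.0]
force: [-0.0, 1.2, 0.2]
opening: 0.0002
gripper_force: 0.0
t 8.87 tip [ 0.599  -0.073   0.0646] rpy [-1.7999e+02 -2.0000e-02 -7.8970e+01] F [-0.   1.2  0.2] op 0.0002 norm [0.0179 0.005  0.1481]
[[324.01099217 223.37977459]] [[324.54183008 232.12285643]]
```

View pics/c4.png

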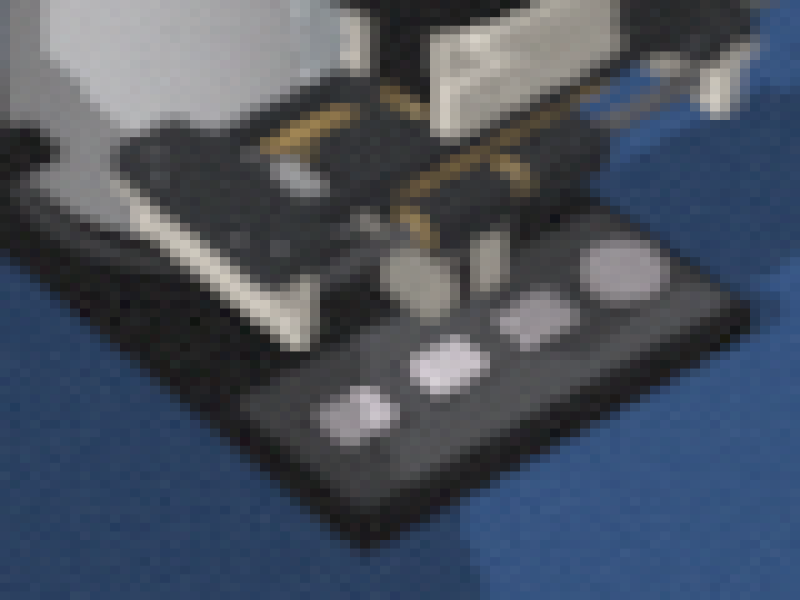

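The fingertips hang at about (455,300) in the crop, above the middle key (450,362), and the neighbouring keys are clear. I correct by 3.6 mm and descend.

```bash
python3 -m creep '[[[0.018,0.005,0.04,0,0],[0,0,0.05,0,0],[0,0,0.05,0,0],[0,0,0,0,0],[0,0,0,0,0]]]'; python3 go.py .5987 -.0767 .0225
```

```text
clock: 9.33
tool_pos: [0.5979, -0.0771, 0.2125]
orientation: [179.9, 0.0, -79.0]
force: [0.1, -0.7, 0.9]
opening: 0.0003
gripper_force: 0.0
t 9.33 tip [ 0.5979 -0.0771  0.0345] rpy [179.89   0.   -79.01] F [ 0.1 -0.7  0.9] op 0.0003 norm [-0.0012 -0.0043  0.0601]
```

```bash
python3 -m creep '[[[0,-0.004,0.02,0,0],[0,0,0.02,0,0],[0,0,0.01,0,0],[0,0,0.01,0,0],[0,0,0,0,0],[0,0,0,0,0]]]'; python3 go.py .5987 -.0767 .0225
```

```text
clock: 9.83
tool_pos: [0.5994, -0.0767, 0.2019]
orientation: [-180.0, -0.0, -79.0]
force: [1.0, 0.5, 3.7]
opening: 0.0006
gripper_force: 1.8
t 9.83 tip [ 0.5994 -0.0767  0.0239] rpy [-1.7995e+02 -1.0000e-02 -7.8980e+01] F [1.  0.5 3.7] op 0.0006 norm [-0.0008  0.0032  0.0068]
```

```bash
python3 -m creep '[[[0,0,0.01,0,0],[0,0,0.004,0,0],[0,0,0,0,0],[0,0,0,0,0]]]'; python3 go.py .5987 -.0767 .0225
```

```text
clock: 10.17
tool_pos: [0.5993, -0.0767, 0.201]
orientation: [-179.9, -0.0, -78.9]
force: [-6.6, 2.4, 21.6]
opening: 0.0003
gripper_force: 10.5
t 10.17 tip [ 0.5993 -0.0767  0.023 ] rpy [-1.7991e+02 -3.0000e-02 -7.8950e+01] F [-6.6  2.4 21.6] op 0.0003 norm [-0.0007  0.0028  0.0027]
```

The key bottomed at tip height 23.0 mm. I lift and go to the start button.

```bash
python3 -m creep '[[[0,0,-0.05,0,0],[0,0,-0.1,0,0],[0,0,-0.06,0,0],[0,-0.12,0,0,0],[0,-0.13,0,0,0],[0,-0.13,0,0,0],[0,0,0,0,0],[0,0,0,0,0]]]'; python3 go.py .6733 -.0622 .035
```

```text
clock: 10.83
tool_pos: [0.674, -0.0621, 0.2396]
orientation: [179.9, 0.0, -79.0]
force: [-1.3, -1.1, -1.3]
opening: 0.0006
gripper_force: 0.0
t 10.83 tip [ 0.674  -0.0621  0.0616] rpy [ 1.7992e+02  2.0000e-02 -7.9010e+01] F [-1.3 -1.1 -1.3] op 0.0006 norm [-0.0003  0.0035  0.1333]
```

```bash
python3 -m creep '[[[0,-0.008,0.05,0,0],[0,0,0.06,0,0],[0,0,0.03,0,0],[0,0,0.02,0,0],[0,0,0.015,0,0],[0,0,0.01,0,0],[0,0,0,0,0],[0,0,0,0,0]]]'; python3 go.py .6733 -.0622 .0225
```

```text
clock: 11.5
tool_pos: [0.6751, -0.0621, 0.204]
orientation: [180.0, -0.0, -79.0]
force: [-2.1, -0.5, 3.0]
opening: 0.0006
gripper_force: 1.0
t 11.5 tip [ 0.6751 -0.0621  0.026 ] rpy [180.    -0.   -78.99] F [-2.1 -0.5  3. ] op 0.0006 norm [-0.0011  0.0092  0.0174]
```

```bash
python3 -m creep '[[[0,0,0.01,0,0],[0,0,0.01,0,0],[0,0,0.004,0,0],[0,0,0,0,0],[0,0,0,0,0]]]'; python3 go.py .6733 -.0622 .0225
```

```text
clock: 11.92
tool_pos: [0.6754, -0.062, 0.2012]
orientation: [-179.9, -0.0, -79.0]
force: [-7.2, -0.3, 16.2]
opening: 0.0003
gripper_force: 8.1
t 11.92 tip [ 0.6754 -0.062   0.0232] rpy [-1.7991e+02 -3.0000e-02 -7.8960e+01] F [-7.2 -0.3 16.2] op 0.0003 norm [-0.0012  0.0106  0.0036]
```

Bottomed. I retract well clear and check.

```bash
python3 -m creep '[[[0,0,-0.05,0,0],[0,0,-0.12,0,0],[0.02,0,-0.18,0,0],[0.15,0,-0.12,0,0],[0.2,0,0,0,0],[0.2,0,0,0,0],[0.15,0,0,0,0],[0,0,0,0,0]]]'; python3 - <<'E'
from h import *
s,t=snapshot("side"),snapshot("top")
a=cv2.resize(s["frame"][100:260,220:380],(400,400),interpolation=3);b=cv2.resize(t["frame"][130:290,220:380],(400,400),interpolation=3)
cv2.imwrite("pics/c5.png",cv2.hconcat([a,b])[:,:,::-1])
E
python3 go.py .67 -.2 .1
```

```text
clock: 12.58
tool_pos: [0.7031, -0.2086, 0.2928]
orientation: [-179.9, -0.1, -79.2]
force: [0.2, 0.9, -0.8]
opening: 0.0001
gripper_force: 0.0
t 12.68 tip [ 0.7027 -0.205   0.1145] rpy [-1.7999e+02  1.0000e-02 -7.9150e+01] F [-0.4  0.4 -0. ] op 0.0006 norm [-0.0551  0.1559  0.0723]
```

View pics/c5.png

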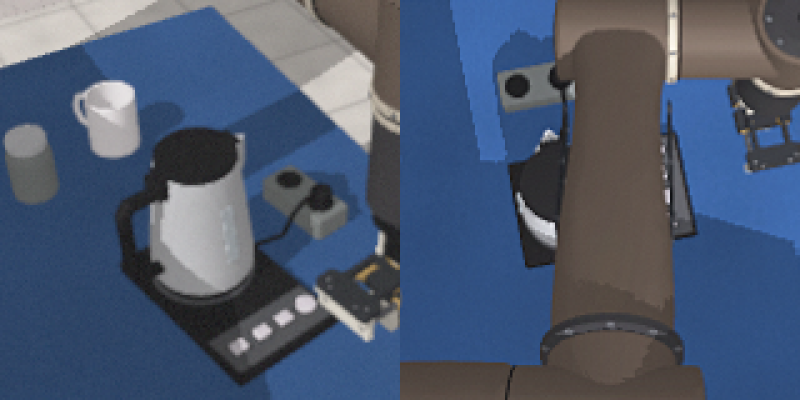

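The lid is flat on the rim (crop (195,155)), all keys are up, the kettle is standing on its base, and the mug and tin haven't moved. The gripper is clear.

```bash
python3 -c "
from plant import workorder;print(workorder.close_job())"
```

```text
the job is handed in; nothing more can be done
None
```

I pushed the lid shut, pressed the middle oblong key and then the round start button until each bottomed out, and handed the job in at about 12.7 s; the hand-in returned no verdict.

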